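Shift the sampler carriage to the inlet

ROBOT

A 6-joint arm with a two-finger parallel gripper is mounted at the origin on the work surface. World frame = base frame: x ahead of the robot, y to its left, z up, the work surface at z = 0. Lengths are in m, angles in degrees, forces in N, time in s.
With the tool pointing down it reaches from about 0.35 to 0.975 m from the base axis. Payload 7.1 kg.
Tool frame: the origin (TCP) lies between the finger pads; the fingertips stand 22 mm ahead of it and the grasp point (between the pads) lies 3 mm ahead of it; x points along the fingers, y is the direction in which the jaws open and shut, and the axes are right-handed (so a half turn about x gives the same grasp; the last joint's range is limited). The gripper opens to 88 mm and grips with 3 to 60 N. Pads are 20 mm wide; open, the fingers measure 115 mm over their backs; the gripper's body (75 mm by 178 mm) begins 61 mm behind the grasp point.
Start: joints at [-70.875, 24.242, 93.386, -0, 62.372, -1.089], TCP at [0.216, -0.586, 0.245] pointing down, gripper open.
Joint ranges: [-172.04, 172.04], [-51.8, 120.97], [4.93, 147.93], [-75.15, 255.16], [6.16, 154.13], [-145.62, 145.62]. Speed limits (degrees/s): [136.94, 136.94, 172.46, 180, 180, 180].

INTERFACE

Orientations are given as [roll, pitch, yaw] about the fixed x, y, z axes, in that order (R = Rz(yaw) Ry(pitch) Rx(roll)).
In Python, from cell import get_obs, snapshot, hand_in gives the robot as it stands.
- The arm moves only by the tool servo_tool, never from a script. Its argument "moves" is one flat list of numbers, 5 for each row, row after row: the gripper command: -1 is shut, 1 is fully open, values between are in proportion, then the shift along the tool's x, y, z in cm, then the turn about the tool's x in degrees. In form: [grip, x, y, z, twist, grip, x, y, z, twist, ...]. A call has 1 to 12 rows; each row shifts and turns the commanded pose from where the row before left it, along the tool's axes as they then stand; what a row does not reach is not made up. A row lasts 1/8 s, in which the tool goes at most 62.5 mm and 10.7 degrees, less where a joint would pass 70% of its speed; a pose out of reach is approached as far as the arm can. A call with a gripper value outside its range is refused whole. The fingers move at their own pace and stop on an object; the grip force is fixed at half the most. Time passes only in rows, so rows that do not move let the fingers close. It gives the time, the measured TCP pose, the force and the opening at its end, in the units of the state.
- get_obs(): the state, without advancing time (a new reading comes with each control period).
- snapshot(name): name is "side" or "top" or "wrist"; returns a dict with "img" (400x640x3 uint8, blue, green, red), "fovy" (degrees; the focal length in pixels is half the picture's height over the tangent of half this angle, whatever the lens; pixels are square), "cx", "cy" (the principal point, pixels), "T" (4x4, takes a point from camera to world coordinates). Camera axes: x right, y down, z forward; pixel columns grow to the right and rows downward; lengths in m; the calibration is good to about 2 mm. A picture is of the moment at which its call begins. There is no depth.
- hand_in(): hands the job in, once; it reports no verdict.
The state is a dict: "time": time; "joints": joint angles; "joint_velocities": joint speeds; "joint_efforts": joint torques, N m; "tool_pos": TCP position; "tcp_rot": TCP orientation; "ft_force": force on the tool from outside, world axes, zero at the start; "moment": the same for the moment, N m; "gripper_width": finger opening in m.
Only numpy, scipy, OpenCV 4.12 (cv2) and the standard library are available. Lean on these libraries where they do the work, as an engineer would, in place of code of your own. Each camera call takes 0.05 s, during which the arm holds its last target. There are 200 camera calls.

TASK

The sample carriage on the bench rail is latched in its middle notch. Squeeze its spring-loaded latch bar, slide the carriage along the rail to the inlet station (the block with a nozzle pointing at the rail and a thin upright tube on top), and let go so that the latch drops fully home in the notch there. Do not force the carriage against the latch or crush the handle, and leave the jar, the tip box and the screwdriver where they are.

Things in the scene. Friction and masses are not known exactly. Their poses are not given: they have to be found in the camera images.
- rail: Fixed rail unit; dark grey base plate 215 (x) x 330 (y) x 12 mm thick. Origin on the bench under the middle of the slide; x across the rail, away from the robot; y along the rail, the way the carriage slides; z up.
- notch_mid (a point): Mouth of the middle notch, the start, at y = 0 on the rail, x = -50 mm, 60 mm above the bench. It is one of five notches in a strip of steel plates (top 60 mm high, flat face to +x at x = -50 mm); each notch is 11 mm wide along y, 10 deep, open to the top and +x. The other four lie about 45 and 90 mm to either side, each 3 to 6 mm off to one side, differently every time: find it by feel or eye.
- carriage (a joint): Position in m of the grey sample carriage along the rail's +y: 0 = middle notch, travel -0.104 to 0.104. It takes about 3 N to slide with the bar squeezed, about 5 N with the pawl dragging; it stays where left. Deck 100 (x) x 80 (y) mm, top 46 mm above the bench; three vials on its far side, tops 66 mm above the bench.
- latch (a joint): Travel of the latch bar to the palm post, in m: 0 = fully home in a notch, 0.010 = squeezed to its stop. Its pawl, 8 mm wide (y), is free of the notch above 0.0065. Let go between notches, it rests on the plate face at 0.006 and springs in when pushed over a notch. Spring: 7 N at 0, 12 N at 0.010. The pawl bends if pressed on a plate with over 25 N.
- handle (a point): Centre of the squeeze handle, 98 mm above the bench, axes as the rail's; rides with the carriage. Two upright white plates, 30 mm wide (y): fixed palm post with its outer face at x = +24 mm, movable latch bar with its outer face at -24 mm (-14 squeezed: only the bar moves). Tops 123 mm, bar foot 57 mm above the bench. Squeeze along x from above with 20 to 40 N; over 80 N crushes it.
- palm (a point): Centre of the fixed palm post alone (14 mm in x, 30 mm in y), 98 mm above the bench, 17 mm to +x of the handle centre. With the bar let go, the carriage can be pushed along y on this post's sides; nothing within 45 mm but the bar stands higher than 66 mm above the bench.
- inlet: Inlet station, the target: fixed white block 36 x 30 x 46 mm beyond the rail, with a steel nozzle pointing to -x and a thin upright tube on top (94 mm above the bench). Origin centre of underside, axes as the rail's; at y = -90, -45, 45 or 90 mm on the rail. Its notch lies 3 to 6 mm to one side of its y. The other stations: a small cup, a plain block, a block with two pins.
- jar_mid (a point): Centre of a loose amber jar, 60 mm across, 85 mm high. Bystander.
- tip_box_mid (a point): Centre of a loose grey compartment box 80 x 110 x 45 mm. Bystander.
- driver_grip (a point): Middle of the handle of a loose screwdriver 160 mm long. Bystander.

How it is judged (in metres and radians):
On the way, in this order (a step that is already met when the one before it is completed fails the run):
1. the latch bar is squeezed clear of the middle notch (value of joint latch above 0.0055 m and value of joint carriage between -0.012 and 0.012 m), for 0.05 s.
2. the carriage has been slid out of the middle notch ((value of joint carriage above 0.02 m or value of joint carriage below -0.02 m)), for 0.05 s.
At the end, for the whole second after the job is handed in: The carriage stands at rest at the inlet station (handle within 10 mm of the inlet block's centre along the rail) with the latch let go and fully home in that notch (latch joint under 1.5 mm) (y of handle in the frame of inlet between -0.01 and 0.01 m and value of joint latch below 0.0015 m and velocity of joint carriage between -0.005 and 0.005 m/s); the robot touches nothing.
It fails at once if the pawl is pressed against a notch plate with over 25 N (contact force between latch_c0 and anything else above 25 N).
It fails at once if the handle is crushed by a squeeze of over 80 N (contact force between the fingers and latch_c1 above 80 N).
It fails at once if the jar is pushed away (distance of jar_mid from where it was at the start of the episode above 0.03 m).
It fails at once if the tip box is pushed away (distance of tip_box_mid from where it was at the start of the episode above 0.03 m).
It fails at once if the screwdriver is pushed away (distance of driver_grip from where it was at the start of the episode above 0.03 m).
It also fails if it takes over 64 s, if anything falls off the work surface, if the arm or the gripper's body presses on something with over 40 N, if the wrist force passes 120 N, or if a joint passes its speed limit or range.

## Working session

There is one attempt and no reset: what is moved stays moved. The work goes in short steps, Python scripts to look and compute and a tool call to move; the robot and the scene stay as the last step left them, time stands still between calls to the robot, and variables do not carry over. Pictures are saved under pics/ and viewed, about 8 in all and at most 12, crops included, and the job is handed in when it is done.

Besides the shell and the picture viewer there is one more tool, called after "Call:" as name(argument=value, ...), one argument or row to a line, values as JSON. servo_tool: Moves the arm, as the interface text tells. Its arguments: {"type":"object","properties":{"moves":{"type":"array"}},"required":["moves"]}

```bash
mkdir -p pics; ls; cat > h.py <<'E'
import numpy as np,cv2
from cell import get_obs,snapshot,hand_in
def ray(s,u,v,z):
    f=s["img"].shape[0]/2/np.tan(np.radians(s["fovy"]/2)); T=np.array(s["T"])
    d=T[:3,:3]@np.array([(u-s["cx"])/f,(v-s["cy"])/f,1]); o=T[:3,3]
    return o+d*(z-o[2])/d[2]
def proj(s,p):
    f=s["img"].shape[0]/2/np.tan(np.radians(s["fovy"]/2)); T=np.linalg.inv(np.array(s["T"]))
    q=T[:3,:3]@np.array(p)+T[:3,3]
    return s["cx"]+f*q[0]/q[2], s["cy"]+f*q[1]/q[2]
E
python3 - <<'E'
from h import *
import pickle
print(get_obs())
for n in("top","side"):
    s=snapshot(n);cv2.imwrite(f"pics/{n}0.png",s["img"]);pickle.dump(s,open(n+"0.pkl","wb"));print(n,s["fovy"],s["cx"],s["cy"],np.round(s["T"],3))
E
```

```text
pics
{'time': 0.0, 'joints': array([-7.08745771e+01,  2.42821343e+01,  9.34323275e+01,  4.83699258e-04,
        6.23719415e+01, -1.08785811e+00]), 'joint_velocities': array([ 0.01236209,  0.01251958,  0.00094815, -0.05516446,  0.05624413,
       -0.06749376]), 'joint_efforts': array([-3.21333922e-03, -5.44629192e+01, -2.73668039e+01,  6.42452622e-02,
        2.27581593e-02, -1.30816325e-04]), 'tool_pos': array([ 0.21580801, -0.58599594,  0.24392057]), 'tcp_rot': array([-91.3718089 ,  89.91359562, 108.84124749]), 'ft_force': array([ 0.10257986, -0.28104329, -1.35022634]), 'moment': array([-0.03379302,  0.01075976,  0.03585473]), 'gripper_width': 0.08808490896584871}
top 48.632361022882485 324.47013875266197 207.94249175279134 [[ 0.015 -0.986  0.168  0.434]
 [-1.    -0.014  0.006  0.026]
 [-0.004 -0.168 -0.986  1.075]
 [ 0.     0.     0.     1.   ]]
side 49.70609067188629 319.1250764375393 204.06236299723213 [[-0.93  -0.273  0.245  0.423]
 [-0.366  0.671 -0.645  0.594]
 [ 0.011 -0.69  -0.724  0.732]
 [ 0.     0.     0.     1.   ]]
```

View pics/top0.png

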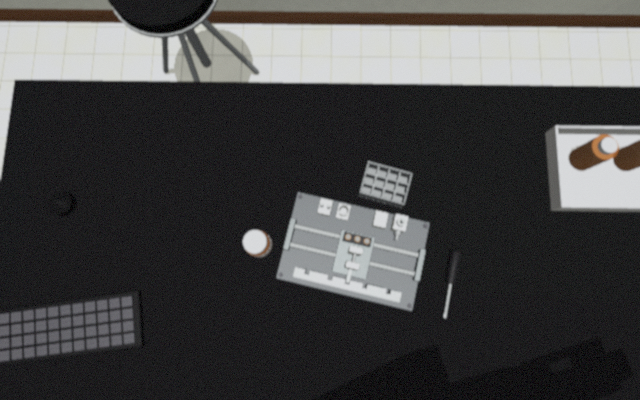

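View pics/side0.png

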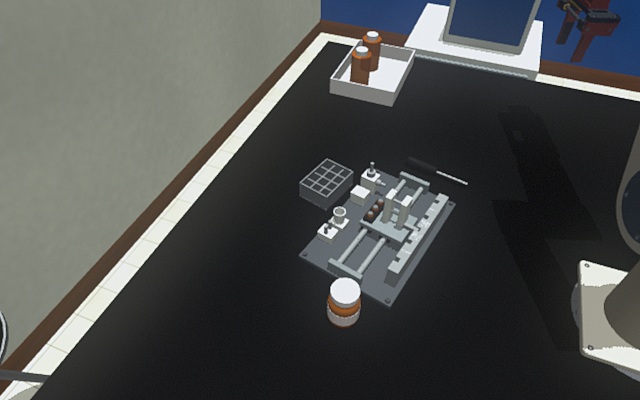

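The top view shows the plate with corners at about (298,193), (430,221), (412,309) and (277,279). The inlet, with its nozzle and tube, is the rightmost station at about (400,222). The jar is at (257,242), the tip box at (386,183) and the screwdriver at (450,285). Next I'll work out the rail pose.

```bash
python3 - <<'E'
from h import *
import pickle
s=pickle.load(open("top0.pkl","rb")); im=s["img"]
g=cv2.cvtColor(im,cv2.COLOR_BGR2GRAY)
m=(g>60).astype(np.uint8); m=cv2.morphologyEx(m,cv2.MORPH_OPEN,np.ones((5,5),np.uint8))
n,l,st,c=cv2.connectedComponentsWithStats(m)
k=l[290,300]; print(st[k])
cn=max(cv2.findContours((l==k).astype(np.uint8),0,2)[0],key=cv2.contourArea)
r=cv2.minAreaRect(cn);b=cv2.boxPoints(r);print(np.round(b,1))
P=np.array([ray(s,u,v,.012)[:2] for u,v in b]);print(np.round(P,4))
for i in range(4):
    d=P[(i+1)%4]-P[i];print(np.linalg.norm(d),np.degrees(np.arctan2(d[1],d[0])))
print("ctr",P.mean(0))
print("inlet",ray(s,400,222,.046)); 
print("post",ray(s,356,250,.123),"bar",ray(s,352,266,.123))
cv2.imwrite("pics/c.png",cv2.resize(im[180:320,265:440],None,fx=4.5,fy=4.5,interpolation=cv2.INTER_CUBIC))
E
```

```text
[     0      0    640    400 181511]
[[ -0.  81.]
 [639.  81.]
 [639. 399.]
 [  0. 399.]]
[[ 0.9344  0.8714]
 [ 0.9555 -0.7653]
 [ 0.1867 -0.6852]
 [ 0.1641  0.7648]]
1.6368428471980017 -89.26329896063406
0.7729505225946964 174.05194921741688
1.4502011938754702 90.89228231175443
0.7776655161709202 7.877537446475483
ctr [0.56015055 0.04639595]
inlet [ 0.5786074  -0.14464044  0.046     ]
post [ 0.50581963 -0.03661672  0.123     ] bar [ 0.47161736 -0.02817757  0.123     ]
```

View pics/c.png

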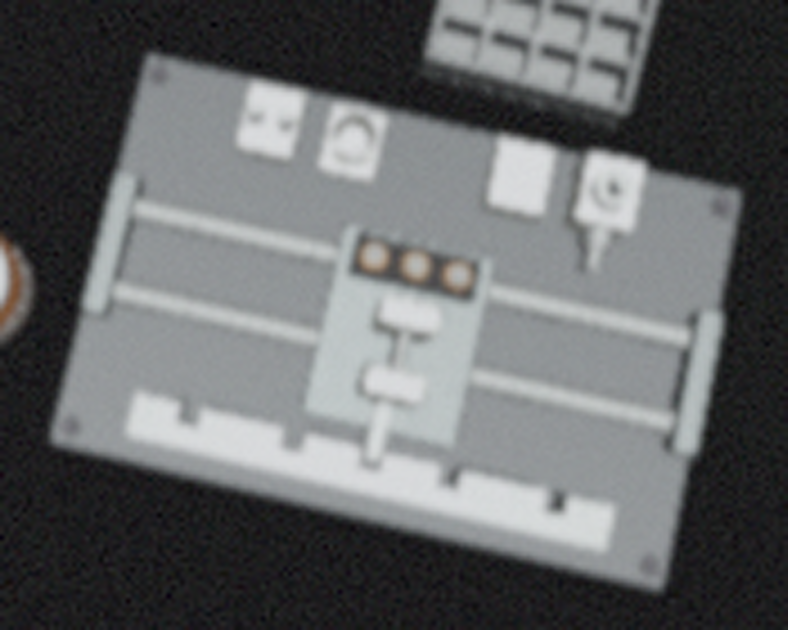

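The crop shows the palm post top at (409,317) and the bar top at (394,383). The notches are at (188,412), (292,440), (374,460), (452,480) and (557,500), and the inlet is at (610,190). The inlet is the station at −90.

```bash
python3 - <<'E'
from h import *
import pickle
s=pickle.load(open("top0.pkl","rb"))
R=lambda x,y,z: ray(s,264.6+x/4.5,179.6+y/4.5,z)[:2]
P=np.array([R(148,52,.012),R(742,188,.012),R(665,592,.012),R(52,443,.012)]);print(P.round(4))
for i in range(4):
    d=P[(i+1)%4]-P[i];print(np.linalg.norm(d),np.degrees(np.arctan2(d[1],d[0])))
po=R(409,317,.123);ba=R(394,383,.123);d=po-ba
print("post",po,"bar",ba,np.linalg.norm(d),np.degrees(np.arctan2(d[1],d[0])))
N=np.array([R(*q,.060) for q in((188,412),(292,440),(374,460),(452,480),(557,500))])
d=N[0]-N[-1];ph=np.arctan2(d[1],d[0])-np.pi/2;print("notchyaw",np.degrees(ph))
ph=np.degrees(ph);
ex=np.array([np.cos(np.radians(ph)),np.sin(np.radians(ph))]);ey=np.array([-ex[1],ex[0]])
print("notch y",(N-N[2])@ey, "post y",(po-N[2])@ey,"x",(po-N[2])@ex,"bar",(ba-N[2])@ey)
print("inlet y",(R(610,192,.046)-N[2])@ey, "ex",ex,"tcp yaw axes")
from scipy.spatial.transform import Rotation as Ro
print(Ro.from_euler("xyz",get_obs()["tcp_rot"],degrees=True).as_matrix().round(3))
E
```

```text
[[ 0.6562  0.0999]
 [ 0.5859 -0.2217]
 [ 0.3731 -0.1763]
 [ 0.445   0.1453]]
0.3291248852863888 -102.32686533190721
0.21757730474713896 167.96724758284148
0.32950668571862873 77.39929624358057
0.2160008693892468 -12.130883858546747
post [ 0.50570862 -0.03552033] bar [ 0.4743522  -0.02849799] 0.03213313432912707 -12.62322230809645
notchyaw -12.430893824697764
notch y [ 0.09663431  0.04236718  0.         -0.0402614  -0.09352906] post y 0.0015178653389175476 x 0.06854816539682795 bar 0.001625728526027753
inlet y -0.08983359216115075 ex [ 0.97655635 -0.21526192] tcp yaw axes
[[-0.     0.345 -0.938]
 [ 0.001 -0.938 -0.345]
 [-1.    -0.001 -0.   ]]
```

Call:
servo_tool(
  moves=[1,0,-3.52,-3.76,0,1,0,-3.52,-3.76,0,1,0,-3.52,-3.76,0,1,0,-3.52,-3.76,0,1,0,-3.52,-3.76,0,1,0,-3.52,-3.76,0,1,0,-3.52,-3.76,0,1,0,-3.52,-3.76,0,1,0,-3.52,-3.76,0,1,0,-3.52,-3.76,0,1,0,-3.52,-3.76,0,1,0,-3.52,-3.76,0],
)

```text
time: 1.6
tool_pos: [0.4938, -0.0325, 0.2446]
tcp_rot: [1.0, 90.0, -158.7]
ft_force: [0.1, 0.2, 0.3]
gripper_width: 0.0876
```

Call:
servo_tool(
  moves=[1,0,0,0,-9.57,1,0,0,0,-9.57,1,0,0,0,-9.57,1,0,0,0,-9.57,1,0,0,0,-9.57,1,0,0,0,-9.57,1,0,0,0,0,1,0,0,0,0,1,0,0,0,0],
)

```text
time: 2.72
tool_pos: [0.4934, -0.0342, 0.2447]
tcp_rot: [-97.6, 90.0, 160.0]
ft_force: [0.2, 0.2, -0.6]
gripper_width: 0.088
```

```bash
python3 - <<'E'
from h import *
import pickle
o=get_obs();print(o["tool_pos"],o["tcp_rot"],o["ft_force"],o["time"],o["joints"])
s=snapshot("wrist");cv2.imwrite("pics/w0.png",s["img"]);pickle.dump(s,open("w0.pkl","wb"));print(np.round(s["T"],3),s["fovy"])
E
```

```text
[ 0.49340561 -0.03418303  0.24465521] [-97.57709435  89.99590645 159.95461015] [ 0.197862    0.21155675 -0.64058043] 2.725 [-5.34240460e+00  1.32625966e+01  1.09594479e+02  1.23678176e-03
  5.71468843e+01  7.12521993e+00]
[[ 0.976 -0.208 -0.061  0.509]
 [-0.217 -0.939 -0.267  0.039]
 [-0.002  0.274 -0.962  0.385]
 [ 0.     0.     0.     1.   ]] 71.41605502762053
```

View pics/w0.png

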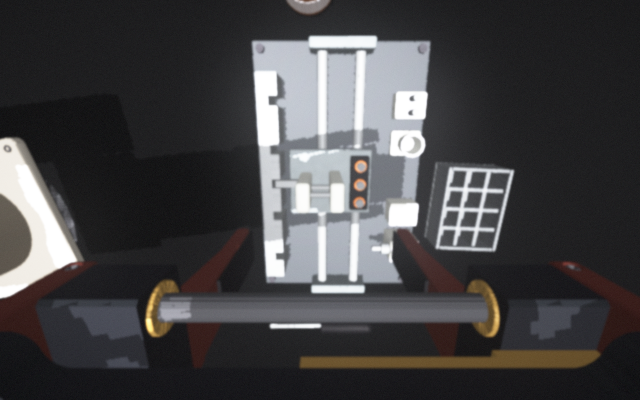

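The wrist view shows the bar at about (303,192) and the post at about (337,190), with the jaw axis lined up with the rail's x. I'll crop in to get the edges.

```bash
python3 - <<'E'
from h import *
import pickle
s=pickle.load(open("w0.pkl","rb"));im=s["img"]
cv2.imwrite("pics/w0c.png",cv2.resize(im[140:290,240:400],None,fx=4,fy=4,interpolation=cv2.INTER_CUBIC))
from scipy.spatial.transform import Rotation as Ro
M=Ro.from_euler("xyz",get_obs()["tcp_rot"],degrees=True).as_matrix();print(M.round(3))
g=cv2.cvtColor(im,cv2.COLOR_BGR2GRAY)
for r in range(168,216,4):print(r,g[r,286:352:2])
E
```

```text
[[-0.     0.976 -0.216]
 [-0.    -0.216 -0.976]
 [-1.    -0.     0.   ]]
168 [114 123 170 193 195 196 195 197 198 197 198 197 199 197 197 197 200 201
 198 197 197 197 197 197 200 200 198 202 200 200 200 191 114]
172 [114 121 164 192 194 193 196 191 179 176 176 177 182 194 195 195 197 197
 196 197 196 183 159 157 160 161 164 185 198 196 197 189 113]
176 [116 118 157 192 194 192 185 162 158 160 159 157 157 179 194 196 197 196
 194 195 193 177 151 157 159 160 161 166 189 195 195 188 110]
180 [151 151 156 162 163 156 154 160 162 163 161 156 153 181 195 198 199 194
 193 194 195 176 147 156 160 159 163 161 174 195 195 187 109]
184 [211 212 212 212 212 220 236 239 241 239 238 207 152 166 176 177 176 175
 175 176 175 164 164 224 237 239 239 238 232 200 195 179  95]
188 [132 134 150 189 196 238 252 253 253 253 253 239 171 190 200 200 201 202
 201 202 202 188 198 247 253 253 253 253 250 216 193 175  91]
192 [107 111 132 182 191 236 252 253 253 253 253 239 170 163 167 167 168 169
 166 168 166 162 196 247 252 253 253 253 249 213 193 171  86]
196 [104 115 137 184 188 234 251 253 253 253 253 240 191 195 196 197 197 195
 197 196 195 193 208 247 252 253 253 253 248 207 190 164  83]
200 [106 116 137 182 194 231 250 253 253 253 252 240 173 186 189 189 190 191
 190 192 190 182 204 249 253 253 253 252 248 207 190 165  76]
204 [112 112 136 179 191 228 250 252 253 253 252 241 183 189 190 191 191 192
 191 190 188 186 208 250 253 253 253 253 247 204 191 161  74]
208 [112 112 136 187 208 227 249 252 252 253 252 243 227 232 236 228 193 189
 189 190 191 191 212 249 253 253 253 253 248 205 188 168  98]
212 [101 113 124 192 227 224 222 220 223 223 213 206 210 214 212 210 210 221
 226 225 184 165 172 202 215 217 218 216 182 148 146 146 150]
```

View pics/w0c.png

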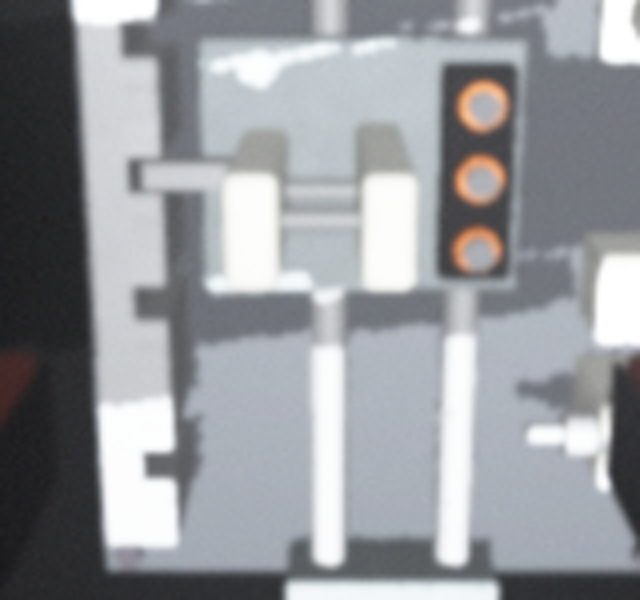

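The crop shows the bar top centred at about (251,231), the post top at about (389,231), the middle notch at about (150,176), and the next notches at about (150,303) and (160,465).

```bash
python3 - <<'E'
from h import *
import pickle
s=pickle.load(open("w0.pkl","rb"))
R=lambda x,y,z: ray(s,239.6+x/4,139.6+y/4,z)[:2]
ph=np.radians(-12.4);ex=np.array([np.cos(ph),np.sin(ph)]);ey=np.array([-ex[1],ex[0]])
po=R(389,231,.123);ba=R(251,231,.123);print("post",po,"bar",ba)
h0=(R(416.5,231,.123)+R(222.5,231,.123))/2;w=(R(416.5,231,.123)-R(222.5,231,.123))@ex
print("handle",h0,w)
N=[R(148,176,.060),R(150,303,.060),R(160,465,.060)]
for n in N: q=n-h0;print("notch rel",q@ex,q@ey)
t=np.array([.4934,-.0342]);print("tcp rel",(t-h0)@ex,(t-h0)@ey)
for c in range(95,170,4): pass
g=cv2.cvtColor(s["img"],cv2.COLOR_BGR2GRAY)
print("notch col profile", [(r,int(g[r,276]),int(g[r,279]),int(g[r,281])) for r in range(248,264)],[(r,int(g[r,276]),int(g[r,278])) for r in range(208,224)])
E
```

```text
post [ 0.5073645  -0.03330625] bar [ 0.47453501 -0.02602616]
handle [ 0.49082921 -0.02963947] 0.04727272919345173
notch rel -0.05185248432978699 9.041218876641989e-06
notch rel -0.05312390690499969 -0.0399579724342424
notch rel -0.05247683039326503 -0.09493927928683747
tcp rel 0.003490125195503894 -0.0039020999489027945
notch col profile [(248, 254, 254, 253), (249, 254, 254, 253), (250, 254, 254, 253), (251, 252, 252, 250), (252, 236, 233, 229), (253, 184, 162, 156), (254, 150, 109, 109), (255, 153, 102, 103), (256, 159, 102, 101), (257, 163, 104, 103), (258, 173, 122, 121), (259, 210, 182, 180), (260, 244, 239, 236), (261, 252, 251, 251), (262, 253, 253, 253), (263, 253, 253, 253)] [(208, 211, 212), (209, 211, 210), (210, 200, 199), (211, 169, 170), (212, 127, 130), (213, 103, 111), (214, 98, 103), (215, 98, 102), (216, 101, 103), (217, 102, 104), (218, 110, 110), (219, 136, 136), (220, 172, 172), (221, 195, 197), (222, 207, 205), (223, 206, 207)]
```

Call:
servo_tool(
  moves=[1,2,0.15,-0.3,0,1,4,0,0,0,1,4,0,0,0,1,3,0,0,0,1,1.2,0,0,0,1,0,0,0,0,1,0,0,0,0],
)

```text
time: 3.65
tool_pos: [0.4964, -0.0317, 0.1037]
tcp_rot: [97.5, 89.9, -4.9]
ft_force: [0.3, 0.0, 0.3]
gripper_width: 0.0876
```

Call:
servo_tool(
  moves=[0.05,0,0,0,0,0.05,0,0,0,0,0.05,0,0,0,0,0.05,0,0,0,0],
)

```text
time: 4.15
tool_pos: [0.494, -0.0314, 0.1026]
tcp_rot: [-86.3, 89.8, 171.3]
ft_force: [-8.1, 3.0, 5.7]
gripper_width: 0.0515
```

Call:
servo_tool(
  moves=[-0.1,0,0,0,0,-0.1,0,0,0,0,-0.1,0,0,0,0,-0.1,0,0,0,0],
)

```text
time: 4.65
tool_pos: [0.4954, -0.0317, 0.1024]
tcp_rot: [-73.1, 90.0, -175.4]
ft_force: [0.2, -2.3, -5.2]
gripper_width: 0.0399
```

Call:
servo_tool(
  moves=[-1,0,0,0,0,-1,0,0,0,0,-1,0,0,0,0,-1,0,0,0,0],
)

```text
time: 5.15
tool_pos: [0.4965, -0.0319, 0.1025]
tcp_rot: [90.4, 89.9, -11.9]
ft_force: [5.0, -2.9, -8.0]
gripper_width: 0.0375
```

Call:
servo_tool(
  moves=[-1,0,0,0.5,0,-1,0,0,1,0,-1,0,0,1,0,-1,0,0,1,0,-1,0,0,1,0,-1,0,0,1,0,-1,0,0,1,0,-1,0,0,1,0,-1,0,0,1,0,-1,0,0,0.6,0,-1,0,0,0.35,0,-1,0,0,0,0],
)

```text
time: 6.65
tool_pos: [0.4759, -0.1242, 0.1025]
tcp_rot: [82.6, 89.9, -19.8]
ft_force: [5.7, -3.1, -9.6]
gripper_width: 0.0374
```

Call:
servo_tool(
  moves=[-1,0,0,0,0,-1,0,0,0,0],
)

```text
time: 6.9
tool_pos: [0.4759, -0.1242, 0.1025]
tcp_rot: [71.9, 89.9, -30.5]
ft_force: [5.5, -2.9, -9.8]
gripper_width: 0.0374
```

```bash
python3 - <<'E'
from h import *
import pickle
o=get_obs();print(o["tool_pos"],o["tcp_rot"],o["ft_force"],o["time"],o["gripper_width"])
d=o["tool_pos"][:2]-np.array([.4965,-.0319]);ph=np.radians(-12.4);print(d@[np.cos(ph),np.sin(ph)],d@[-np.sin(ph),np.cos(ph)])
s=snapshot("top");cv2.imwrite("pics/t1.png",cv2.resize(s["img"][180:320,265:440],None,fx=4.5,fy=4.5,interpolation=cv2.INTER_CUBIC))
s=snapshot("side");cv2.imwrite("pics/s1.png",cv2.resize(s["img"][150:310,290:490],None,fx=4,fy=4,interpolation=cv2.INTER_CUBIC))
E
```

```text
[ 0.4759104  -0.12420073  0.10252866] [ 71.86104875  89.93606652 -30.50976477] [ 5.47174895 -2.86663071 -9.76034206] 6.9 0.03741662274249429
-0.000289067571353778 -0.09456888270868126
```

View pics/s1.png

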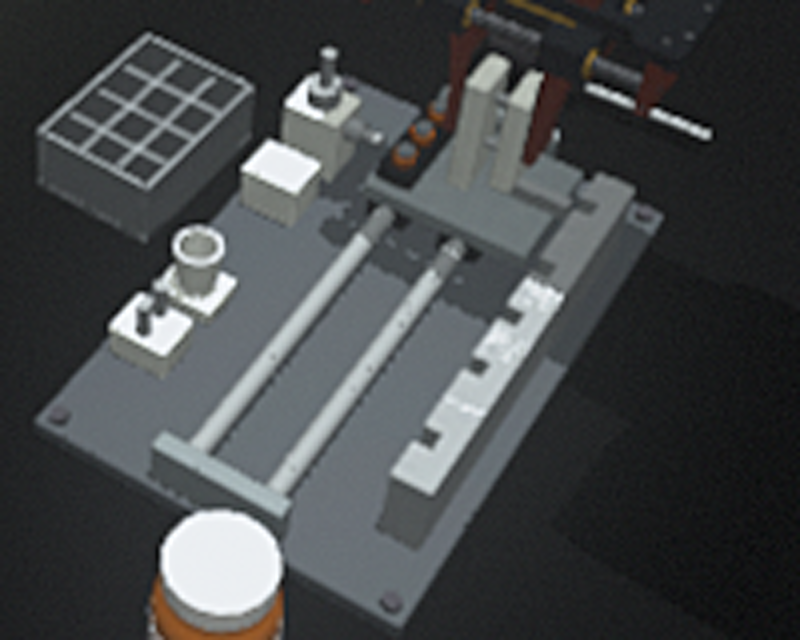

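The side crop shows the carriage at the last notch, with the pawl tip at about (575,200) lined up with the notch at about (583,200). Time to release.

Call:
servo_tool(
  moves=[0.0,0,0,0,0,0.1,0,0,0,0,0.3,0,0,0,0,0.6,0,0,0,0,1,0,0,0,0,1,0,0,0,0],
)

```text
time: 7.75
tool_pos: [0.4757, -0.1239, 0.1029]
tcp_rot: [89.7, 90.0, -12.7]
ft_force: [0.3, 0.0, 0.4]
gripper_width: 0.0833
```

Call:
servo_tool(
  moves=[1,-3,0,0,0,1,-4,0,0,0,1,-4,0,0,0,1,-3,0,0,0,1,0,0,0,0,1,0,0,0,0],
)

```text
time: 8.5
tool_pos: [0.4748, -0.1237, 0.242]
tcp_rot: [-94.1, 90.0, 163.5]
ft_force: [0.3, 0.1, -0.2]
gripper_width: 0.0879
```

```bash
python3 - <<'E'
from h import *
import pickle
o=get_obs();print(o["tool_pos"],o["ft_force"],o["time"],o["gripper_width"])
s=snapshot("wrist");pickle.dump(s,open("w1.pkl","wb"));cv2.imwrite("pics/w1.png",cv2.resize(s["img"][140:290,240:400],None,fx=4,fy=4,interpolation=cv2.INTER_CUBIC))
E
```

```text
[ 0.47484086 -0.12373067  0.24198008] [ 0.27978651  0.0670008  -0.17191543] 8.5 0.08788294118664655
```

View pics/w1.png

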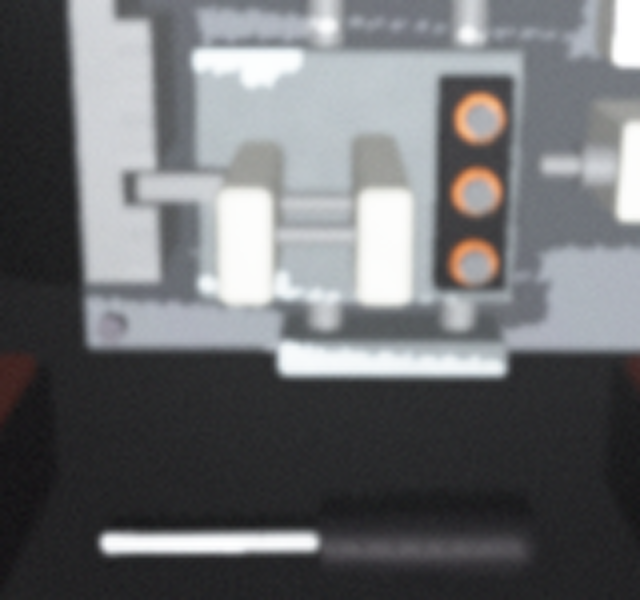

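In this crop the pawl sits in the end notch at about (133,187), and the handle spans about 217–411, the same 194 px as when it was latched at the start. I'll compare the spans at sub-pixel accuracy.

```bash
python3 - <<'E'
from h import *
import pickle
ph=np.radians(-12.4);ex=np.array([np.cos(ph),np.sin(ph)]);ey=np.array([-ex[1],ex[0]])
for f in("w0","w1"):
    s=pickle.load(open(f+".pkl","rb"));g=cv2.cvtColor(s["img"],cv2.COLOR_BGR2GRAY).astype(float)
    for r0,r1 in((190,200),(200,208)):
        p=g[r0:r1].mean(0)
        a=np.interp(225,p[290:300],np.arange(290,300)); b=np.interp(-225,-p[335:350],np.arange(335,350))
        A=ray(s,a,(r0+r1-1)/2,.123);B=ray(s,b,(r0+r1-1)/2,.123);print(f,a,b,1e3*(B-A)[:2]@ex)
    if f=="w1":
        h=((A+B)/2)[:2]; 
        h=(ray(s,239.6+314/4,139.6+246/4,.123))[:2];print("handle",h,"moved y",(h-np.array([.49083,-.02964]))@ey)
o=get_obs();print(o["ft_force"],o["gripper_width"])
E
```

```text
w0 295.6209677419355 343.42962962962963 46.46377839947525
w0 295.8578947368421 343.3162393162393 46.54939675995497
w1 294.32286995515693 342.33449477351917 46.18884064589234
w1 294.52803738317755 342.18518518518516 46.271259400411644
handle [ 0.47024531 -0.12184879] moved y -0.09447802550662164
[-0.48261894  0.20935043  0.7666898 ] 0.08728996128785924
```

```bash
python3 -c "
from cell import hand_in;print(hand_in())"
```

```text
the job is handed in; nothing more can be done
None
```

The carriage is at the inlet station with its latch home in that notch, and the job is handed in. `hand_in()` reports no verdict, so these are my own last checks.

- **What I did:** I squeezed the latch bar to its stop (gripper at 37.5 mm) and slid the carriage about 94.5 mm towards −y. I let go there and lifted the gripper clear, all in about 8.5 s of the 64 s allowed.
- **Latch:** in the wrist picture the pawl sits in the end notch. The handle span is within 0.3 mm of its span when latched at the start (46.2 against 46.5 mm), so the bar is back at about zero travel.
- **Position:** the handle moved −94.5 mm along the rail. The inlet block's centre is at about −90 mm, so the offset is about 4.5 mm against the 10 mm limit.
- **Forces:** the readings I took at the wrist, at the end of each move, were all about 12 N or less. After release there was only sensor noise, and the open gripper is about 10 cm above the handle.
- **Bystanders:** I never moved near the jar, tip box or screwdriver. I did not measure their positions again at the end.

No check failed or disagreed. The two estimates of the notch position, −93.5 mm from the top camera and −94.9 mm from the wrist camera, agreed closely enough for the pawl to drop in first time.

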